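# Close up the hardware tubs and rack them

### The job

Close up the hardware tubs. The screw lids of some of the three tubs are loose, which you can only tell by tugging at them: screw every loose one down tight (clockwise), and stand the tub that is out on the bench in the free bay of the leaning rack, lid up and settled on the bay's floor, set down rather than dropped in; the square bays keep a tub from turning while you work its lid. The other two tubs stay in their own bays; tip none over, and do not knock the truck, wheel, spacer tube or wrench about.

Things in the scene. Friction and masses are not known exactly. Their poses are not given: they have to be found in the camera images.
- tub_1: Square white tub, round black screw lid, 86 mm high, 0.3 to 0.6 kg; in a bay of the rack. Origin: middle of underside; z up through the lid, x, y square to the sides. Foot 55 mm square to 5 mm up, body 60 mm square to 56 mm, neck dia. 51 at 59 to 64, lid dia. 58 from 64 to 86. All three tubs look alike; loose lids do not show, only the feel tells
- tub_2: Square white tub, round black screw lid, 86 mm high, 0.3 to 0.6 kg; in another bay of the rack. Origin: middle of underside; z up through the lid, x, y square to the sides. Foot 55 mm square to 5 mm up, body 60 mm square to 56 mm, neck dia. 51 at 59 to 64, lid dia. 58 from 64 to 86. All three tubs look alike; loose lids do not show, only the feel tells
- tub_3: Square white tub, round black screw lid, 86 mm high, 0.3 to 0.6 kg; upright on the bench. Origin: middle of underside; z up through the lid, x, y square to the sides. Foot 55 mm square to 5 mm up, body 60 mm square to 56 mm, neck dia. 51 at 59 to 64, lid dia. 58 from 64 to 86. All three tubs look alike; loose lids do not show, only the feel tells
- lid_1 (a joint): turn of tub_1's lid in rad: 0 = screwed down tight against its stop, growing as it is unscrewed (counter-clockwise seen from above the lid). A loose lid is up to about 1.2 rad from tight and turns easily (0.08 N m); a tight one does not turn clockwise at all. The lid stays on its neck and keeps its height as it turns
- lid_2 (a joint): turn of tub_2's lid in rad: 0 = screwed down tight against its stop, growing as it is unscrewed (counter-clockwise seen from above the lid). A loose lid is up to about 1.2 rad from tight and turns easily (0.08 N m); a tight one does not turn clockwise at all. The lid stays on its neck and keeps its height as it turns
- lid_3 (a joint): turn of tub_3's lid in rad: 0 = screwed down tight against its stop, growing as it is unscrewed (counter-clockwise seen from above the lid). A loose lid is up to about 1.2 rad from tight and turns easily (0.08 N m); a tight one does not turn clockwise at all. The lid stays on its neck and keeps its height as it turns
- lid_1_grip (a point): point on the axis of tub_1's lid, 3 mm under the lid's flat top (83 mm above the tub's underside); z points out of the lid along the tub's axis, x and y turn with the lid
- lid_2_grip (a point): point on the axis of tub_2's lid, 3 mm under the lid's flat top (83 mm above the tub's underside); z points out of the lid along the tub's axis, x and y turn with the lid
- lid_3_grip (a point): point on the axis of tub_3's lid, 3 mm under the lid's flat top (83 mm above the tub's underside); z points out of the lid along the tub's axis, x and y turn with the lid
- bay_1_floor (a point): Bay of tub_1: middle of the floor of a fixed grey square cup, 66 x 66 mm inside, 24 mm deep, walls 5 mm. z: bay axis, square to the floor, 27 degrees from vertical, leaning to the rack's low front; x up the slope, y along the rack. A tub goes in along z, in any quarter turn, and stands with its underside on this point (3 mm play); it can turn there only some 6 degrees
- bay_2_floor (a point): Bay of tub_2: middle of the floor of a fixed grey square cup, 66 x 66 mm inside, 24 mm deep, walls 5 mm. z: bay axis, square to the floor, 27 degrees from vertical, leaning to the rack's low front; x up the slope, y along the rack. A tub goes in along z, in any quarter turn, and stands with its underside on this point (3 mm play); it can turn there only some 6 degrees
- bay_3_floor (a point): Free bay, for tub_3: middle of the floor of a fixed grey square cup, 66 x 66 mm inside, 24 mm deep, walls 5 mm. z: bay axis, square to the floor, 27 degrees from vertical, leaning to the rack's low front; x up the slope, y along the rack. A tub goes in along z, in any quarter turn, and stands with its underside on this point (3 mm play); it can turn there only some 6 degrees
- rack: leaning rack (a wedge-shaped stand) of folded grey sheet steel, 356 mm wide (its y) and about 160 mm deep at its foot, fixed to the bench; its front looks towards its -x. Origin: middle of its foot on the bench. Its sloping plate rises from 69 mm above the bench at the front to 131 mm at the back and carries three bays 112 mm apart, in any order
- truck: bystander: chrome skateboard truck with two translucent green wheels on its axle, 210 mm wide (its y), 70 mm deep, 65 mm high. Origin: on the bench under the middle of the axle
- wheel: bystander: third translucent green wheel lying flat, 53 mm in diameter, 32 mm high. Origin: middle of its underside
- spacer: bystander: yellow nylon spacer tube standing on end, 28 mm in diameter, 60 mm high. Origin: middle of its underside
- wrench: bystander: silver socket wrench lying flat, 145 mm long (its x), socket end 44 mm high. Origin: on the bench about 20 mm behind the socket, towards the handle
Mind the look-alikes: they are no part of the job. Leave any orange or pink look-alike of the tub_1 alone.

How it is judged (in metres and radians):
At the end, for the whole second after the job is handed in: All three lids are screwed tight (within 0.08 rad of their stops), tub_3 stands in the free bay and tubs 1 and 2 still stand in theirs: each tub's underside within 10 mm of the middle of its bay's floor, its axis within 0.08 rad of the bay's, lid up, at rest (value of joint each of lid_1, lid_2, lid_3 below 0.08 rad and distance between tub_1 and bay_1_floor below 0.01 m and angle between the z axis of tub_1 and the z axis of bay_1_floor, either way round below 0.08 rad and linear speed of each of tub_1, tub_2, tub_3 below 0.02 m/s and distance between tub_2 and bay_2_floor below 0.01 m and angle between the z axis of tub_2 and the z axis of bay_2_floor, either way round below 0.08 rad and distance between tub_3 and bay_3_floor below 0.01 m and angle between the z axis of tub_3 and the z axis of bay_3_floor, either way round below 0.08 rad); the robot touches nothing.
It fails at once if tub_3 is dropped into the bay (faster than 0.35 m/s within 30 mm of the middle of the bay floor) (distance between tub_3 and bay_3_floor below 0.03 m and linear speed of tub_3 above 0.35 m/s).
It fails at once if a tub is tipped over (its axis more than 1.2 rad from vertical) (angle between any of tub_1, tub_2, tub_3's own z axis and vertical above 1.2 rad).
It fails at once if the truck, wheel, spacer tube or wrench is knocked about (moved more than 30 mm) (distance of any of truck, wheel, spacer, wrench from where it was at the start of the episode above 0.03 m).
It also fails if it takes over 61 s, if anything falls off the work surface, if the arm or the gripper's body presses on something with over 40 N, if the wrist force passes 120 N, or if a joint passes its speed limit or range.

### The arm

A 7-joint arm with a two-finger parallel gripper is mounted at the origin on the work surface. World frame = base frame: x ahead of the robot, y to its left, z up, the work surface at z = 0. Lengths are in m, angles in degrees, forces in N, time in s.
With the tool pointing down it reaches from about 0.35 to 0.775 m from the base axis. Payload 3.1 kg.
Tool frame: the origin (TCP) lies on the centre line of the jaws, within the pads' length; the fingertips stand 17 mm ahead of it and the grasp point (between the pads) lies 2 mm behind it (robot.tip_reach is the distance from the TCP to the fingertips, in m); z points along the fingers, y is the line along which they close (so a half turn about z gives the same grasp; the last joint's range is limited). The gripper opens to 85 mm and grips with 20 to 120 N. Pads are 22 mm wide; open, the fingers measure 114 mm over their backs; the gripper's body (76 mm by 85 mm) begins 54 mm behind the grasp point. The pads swing forward as they close: fully open they stand 13 mm farther back than shut.
Start: joints at [63.673, 17.813, 0.802, 86.603, -0.252, 75.585, -1.558], TCP at [0.223, -0.503, 0.248] pointing down, gripper open.
Joint ranges: [-154.91, 154.91], [-16.99, 109.72], [-72.82, 74.43], [7.12, 147.25], [-82.49, 262.49], [11.32, 116.49], [-174.64, 174.64]. Speed limits (degrees/s): [159.86, 159.86, 180, 180, 180, 180, 180].

### API

Orientations are given as [roll, pitch, yaw] about the fixed x, y, z axes, in that order (R = Rz(yaw) Ry(pitch) Rx(roll)).
In Python, from station import robot, fingers, vision, workorder, recognise gives the robot as it stands. Calls block until the motion is done:
- robot.move_to(position, orientation): joint-space move of the TCP to a pose.
- robot.line_to(position, orientation=None, velocity=0.15, f_stop=None): straight line of the TCP; orientation=None keeps the orientation; velocity is the mean speed in m/s. With f_stop (N) it stops when the force on the tool has changed by that much, and returns True; else False.
- robot.move_j(angles): joint-space move.
- fingers.gripper_to(opening, force=None): opening from 0.0 (shut) to 1.0 (fully open); force is the grip in N (None keeps the last); returns when the fingers have stopped.
- robot.pause(seconds).
- robot.inverse_kinematics(position, orientation): joint angles nearest the present ones, or None.
- vision.grab_frame(name): name is "scene" or "top"; returns the picture (384x512x3 uint8, red, green, blue); there is no depth.
- vision.calibration(name): a dict with "mtx" (3x3 intrinsics, pixels), "k1" (the pictures are not rectified: a ray, as slopes to the right and down, at radius r is drawn at 1 + k1 r^2 times it, then the intrinsics apply), "extrinsics" (4x4, takes a point from world to camera coordinates). Camera axes: x right, y up, looking along -z (the intrinsics and any distortion apply to the point x, -y, -z); pixel columns grow to the right and rows downward; lengths in m; the calibration is good to about 2 mm. A picture is of the moment at which its call begins. calibration takes no time and is no camera call.
A pose or a line that the arm cannot do raises robot.PlanningError and nothing moves.
- workorder.close_job(): hands the job in; it is judged then, once.
Trained networks look in the newest picture that a camera, given by its name, has taken for a name from the list of things; names that differ only in an ending like _2 or _b are one class to them, and where a whole thing is asked for, a point or a joint stands for the part that bears it (a point fixed in the world has none). Each returns a list of dicts, best first, with "p" (0 to 1); they miss things now and then, are a little off and sometimes report something else, mostly with a low value. They report only what shows in the picture. A call takes as long as a camera call. They do not tell look-alikes from the thing itself.
- recognise(label, camera): "rect" ([centre column, centre row, width, height] in pixels, round what is visible of it).
Readings, each from a call of its own:
- robot.current_time_s(): time.
- robot.current_joint_positions(): joint angles.
- robot.current_dq(): joint speeds.
- robot.current_joint_torque(): joint torques, N m.
- robot.current_tool_pos(): TCP position.
- robot.current_eef_rot(): TCP orientation.
- robot.current_contact_force(): force on the tool from outside, world axes, zero at the start.
- robot.current_torque(): the same for the moment, N m.
- robot.current_finger_gap(): opening from 0.0 (shut) to 1.0 (fully open).
- robot.current_gripper_force(): force on a finger pad.
Only numpy, scipy, OpenCV 4.12 (cv2) and the standard library are available. Lean on these libraries where they do the work, as an engineer would, in place of code of your own. Each camera call takes 0.05 s, during which the arm holds its last target. There are 200 camera calls.

## Working session

There is one attempt and no reset: what is moved stays moved. The work goes in short steps, each a Python script; the robot and the scene stay as the last script left them, time stands still between calls to the robot, and variables do not carry over. Pictures are saved under pics/ and viewed, at most 10 in all, crops included, and the job is handed in when it is done.

```bash
mkdir -p pics; ls; python3 - <<'E'
from station import robot, vision, recognise
import cv2, numpy as np
for c in ("scene","top"):
    im=vision.grab_frame(c); cv2.imwrite(f"pics/{c}0.png",im[:,:,::-1])
    k=vision.calibration(c); print(c,np.round(k["mtx"],1).tolist(),k["k1"],np.round(k["extrinsics"],4).tolist())
    for l in ("tub_1","lid_1_grip","rack","spacer","truck","wheel","wrench"):
        print(l,[(np.round(d["rect"]).tolist(),round(d["p"],2)) for d in recognise(l,c)])
print(robot.current_time_s())
E
```

```text
pics
scene [[460.4, 0.0, 264.2], [0.0, 460.4, 185.9], [0.0, 0.0, 1.0]] -0.17574790723908 [[-0.7862, 0.6178, -0.0165, 0.4906], [-0.4346, -0.5337, 0.7255, 0.1715], [0.4394, 0.5775, 0.688, -1.3585], [0.0, 0.0, 0.0, 1.0]]
tub_1 [([255.0, 154.0, 36.0, 39.0], 0.92), ([361.0, 273.0, 45.0, 46.0], 0.87), ([194.0, 144.0, 28.0, 32.0], 0.77), ([224.0, 306.0, 49.0, 52.0], 0.7), ([228.0, 183.0, 40.0, 47.0], 0.57)]
lid_1_grip [([233.0, 175.0, 29.0, 28.0], 0.87), ([179.0, 147.0, 9.0, 27.0], 0.65), ([154.0, 157.0, 15.0, 20.0], 0.61), ([207.0, 295.0, 21.0, 32.0], 0.53)]
rack [([241.0, 184.0, 128.0, 144.0], 0.79)]
spacer [([317.0, 187.0, 15.0, 28.0], 0.82)]
truck [([318.0, 341.0, 95.0, 81.0], 0.66)]
wheel [([365.0, 206.0, 25.0, 19.0], 0.86)]
wrench [([320.0, 246.0, 50.0, 32.0], 0.85), ([320.0, 188.0, 14.0, 24.0], 0.71), ([365.0, 263.0, 32.0, 28.0], 0.69)]
top [[385.7, 0.0, 257.2], [0.0, 385.7, 194.7], [0.0, 0.0, 1.0]] 0.005037795261493625 [[0.0223, -0.9997, 0.0106, -0.0166], [0.9886, 0.0236, 0.1486, -0.6277], [-0.1488, 0.0072, 0.9888, -1.0545], [0.0, 0.0, 0.0, 1.0]]
tub_1 [([168.0, 217.0, 32.0, 28.0], 0.95), ([215.0, 126.0, 32.0, 28.0], 0.94), ([376.0, 204.0, 34.0, 38.0], 0.63), ([371.0, 158.0, 35.0, 35.0], 0.62), ([276.0, 170.0, 38.0, 34.0], 0.6), ([288.0, 209.0, 26.0, 24.0], 0.6), ([293.0, 211.0, 32.0, 24.0], 0.56)]
lid_1_grip [([271.0, 170.0, 22.0, 22.0], 0.88), ([381.0, 198.0, 22.0, 15.0], 0.73), ([378.0, 167.0, 18.0, 18.0], 0.68), ([226.0, 126.0, 16.0, 21.0], 0.6), ([165.0, 214.0, 15.0, 20.0], 0.46)]
rack [([300.0, 208.0, 98.0, 139.0], 0.62), ([285.0, 169.0, 30.0, 37.0], 0.45)]
spacer []
truck [([153.0, 154.0, 71.0, 28.0], 0.93)]
wheel [([214.0, 272.0, 18.0, 12.0], 0.7), ([270.0, 170.0, 23.0, 22.0], 0.42), ([300.0, 207.0, 101.0, 138.0], 0.39), ([278.0, 168.0, 37.0, 31.0], 0.36)]
wrench [([212.0, 217.0, 8.0, 49.0], 0.95), ([303.0, 209.0, 31.0, 37.0], 0.4)]
0.8
```

```bash
python3 - <<'E'
import cv2
a=cv2.imread("pics/scene0.png");b=cv2.imread("pics/top0.png")
cv2.imwrite("pics/sceneC.png",cv2.resize(a[110:350,130:410],None,fx=2.5,fy=2.5,interpolation=cv2.INTER_CUBIC))
cv2.imwrite("pics/topC.png",cv2.resize(b[90:300,120:420],None,fx=2.6,fy=2.6,interpolation=cv2.INTER_CUBIC))
E
```

```text
(no output)
```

View pics/sceneC.png

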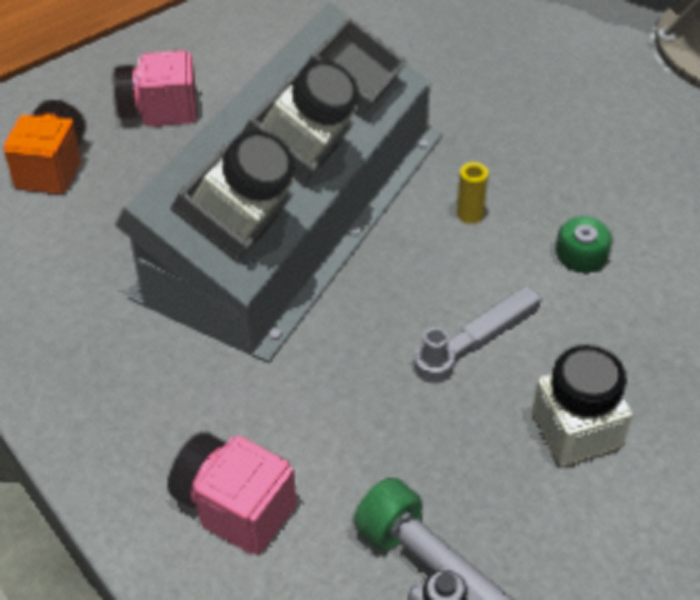

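View pics/topC.png

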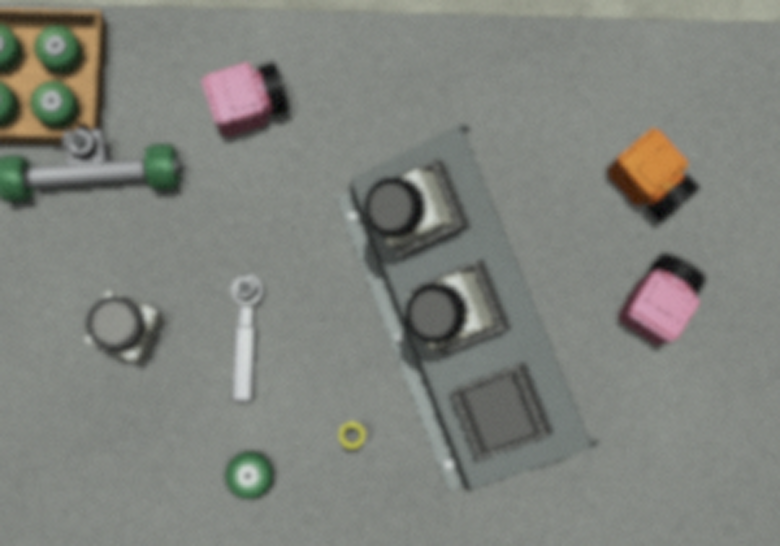

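Scene crop: tubs in the rack have lids at about (263,163) and (325,92), the free bay is at (362,65), and the white bench tub's lid is at (589,373). There are also pink look-alikes at (155,88) and (245,490) and an orange one at (42,150). The top crop agrees: lids at (393,207), (435,313) and (115,322), free bay at (500,412). Only the three white upright tubs are mine. Next I'll measure them.

```bash
cat > geo.py <<'E'
import numpy as np, cv2
from scipy.optimize import least_squares
from station import vision
CAL={c:vision.calibration(c) for c in("scene","top")}
def proj(c,P):
    k=CAL[c]; P=np.atleast_2d(P); q=P@np.array(k["extrinsics"])[:3,:3].T+np.array(k["extrinsics"])[:3,3]
    s=np.c_[q[:,0]/-q[:,2],q[:,1]/q[:,2]]; s=s*(1+k["k1"]*(s**2).sum(1,keepdims=True))
    m=np.array(k["mtx"]); return s*[m[0,0],m[1,1]]+m[:2,2]
def tri(ps,pt):
    r=least_squares(lambda X:np.r_[proj("scene",X)[0]-ps,proj("top",X)[0]-pt],[.5,0,.1]); return r.x,np.abs(r.fun).max()
def disc(im,seed):
    g=cv2.GaussianBlur(cv2.resize(im,None,fx=4,fy=4,interpolation=cv2.INTER_CUBIC),(0,0),2)
    m=np.zeros((g.shape[0]+2,g.shape[1]+2),np.uint8); s=(int(seed[0]*4),int(seed[1]*4))
    _,_,m,r=cv2.floodFill(g.copy(),m,s,0,(14,)*3,(14,)*3,cv2.FLOODFILL_FIXED_RANGE|4)
    c=max(cv2.findContours(m[1:-1,1:-1].copy(),cv2.RETR_EXTERNAL,cv2.CHAIN_APPROX_NONE)[0],key=len)
    e=cv2.fitEllipse(cv2.convexHull(c)); return (np.array(e[0])+.5)/4-.5,np.array(e[1])/4
E
python3 - <<'E'
from geo import *
a=cv2.imread("pics/scene0.png");b=cv2.imread("pics/top0.png")
S={"A":(263,163),"B":(325,92),"T":(589,373)};T={"A":(393,207),"B":(435,313),"T":(115,322)}
L={}
for n in S:
    s0=np.array(S[n])/2.5+[130,110];t0=np.array(T[n])/2.6+[120,90]
    s,es=disc(a,s0);t,et=disc(b,t0); L[n],e=tri(s,t)
    print(n,s0,s.round(1),es.round(1),t0.round(1),t.round(1),et.round(1),L[n].round(4),round(e,2))
d=L["B"]-L["A"];print(np.linalg.norm(d),np.degrees(np.arctan2(d[1],d[0])))
E
```

```text
A [235.2 175.2] [234.7 173. ] [15.3 19.5] [271.2 169.6] [269.6 169. ] [14.4 16. ] [ 0.674  -0.031   0.1814] 0.0
B [260.  146.8] [261.5 143.6] [13.  18.1] [287.3 210.4] [285.9 210.3] [14.8 16. ] [ 0.5703 -0.0733  0.1813] 0.05
T [365.6 259.2] [365.8 258.4] [15.5 20.7] [164.2 213.8] [163.3 213.8] [13.7 14.1] [0.5632 0.2526 0.0877] 0.03
0.11200202055609214 -157.79353617418343
```

```bash
cat >> geo.py <<'E'
from scipy.spatial.transform import Rotation as Ro
LID={"A":np.array([.674,-.031,.1814]),"B":np.array([.5703,-.0733,.1813])}
d=LID["B"]-LID["A"]; d[2]=0; LID["C"]=LID["B"]+d
yr=-d/np.linalg.norm(d); xr=np.cross(yr,[0,0,1.]); c,s=np.cos(np.radians(27)),np.sin(np.radians(27))
zb=c*np.array([0,0,1.])-s*xr; xb=np.cross(yr,zb)     # bay axes (x up slope)
T3=np.array([.5632,.2526,0.])
def bay(n,h): return LID[n]+(h-.086)*zb               # point h above the floor on the bay axis
def tool(zaxis,xref,psi):                             # tool z=-zaxis, tool x = xref turned by psi deg about tool z
    z=-np.asarray(zaxis); x=xref-z*(xref@z); x/=np.linalg.norm(x)
    R=Ro.from_rotvec(np.radians(psi)*z)*Ro.from_matrix(np.c_[x,np.cross(z,x),z]); return R.as_euler("xyz",degrees=True)
E
python3 - <<'E'
from geo import *
from station import robot
print(xr,yr,zb,bay("C",0))
a=cv2.imread("pics/scene0.png");b=cv2.imread("pics/top0.png")
out=[]
sq=lambda h:np.array([[1,1],[-1,1],[-1,-1],[1,-1]])*h
a=cv2.resize(a,None,fx=4,fy=4,interpolation=cv2.INTER_CUBIC);b=cv2.resize(b,None,fx=4,fy=4,interpolation=cv2.INTER_CUBIC)
def poly(P,col):
    for n,im in(("scene",a),("top",b)): cv2.polylines(im,[((proj(n,P)+.5)*4-.5).round().astype(int)],True,col,1,cv2.LINE_AA)
for n in "ABC":
    F=bay(n,0)
    poly(np.array([F+xb*u+yr*v+zb*.024 for u,v in sq(.038)]),(0,0,255))
    poly(np.array([F+xb*u+yr*v+zb*.024 for u,v in sq(.033)]),(0,255,255))
w=np.radians(-27.5);X=np.array([np.cos(w),np.sin(w),0]);Y=np.array([-X[1],X[0],0])
for h,z in((.03,.056),(.0275,0)): poly(np.array([T3+X*u+Y*v+[0,0,z] for u,v in sq(h)]),(0,0,255))
def crop(im,x,y): return im[y*4:(y+60)*4,x*4:(x+90)*4]
cv2.imwrite("pics/ov.png",np.vstack([np.hstack([crop(a,210,115),crop(b,250,180)]),np.hstack([crop(a,320,240),crop(b,125,185)])]))
for psi in range(0,360,30):
    r=[]
    for p,z,x in((T3+[0,0,.047],np.array([0,0,1.]),X),(bay("C",.047),zb,xb),(bay("C",.079),zb,xb),(bay("B",.079),zb,xb),(bay("A",.079),zb,xb)):
        q=robot.inverse_kinematics(p.tolist(),tool(z,x,psi).tolist()); r.append(None if q is None else np.round(q).astype(int).tolist())
    print(psi,r)
E
```

```text
[ 0.37769393 -0.9259305   0.        ] [ 0.9259305   0.37769393 -0.        ] [-0.17146945  0.42036365  0.89100652] [ 0.48134637 -0.15175127  0.10467344]
0 [[-4, 40, -34, 89, 25, 59, -162], [-59, 18, 66, 120, 11, 41, -162], [47, 16, -62, 115, 48, 62, 164], [-56, 31, 65, 103, -5, 51, -153], [-49, 45, 64, 85, -18, 60, -148]]
30 [[-64, 52, 64, 91, -49, 69, -137], [47, 21, -62, 116, 53, 61, 130], [47, 16, -62, 115, 48, 62, 134], [34, 32, -62, 100, 58, 76, 127], [24, 45, -62, 81, 66, 86, 128]]
60 [[11, 52, -62, 88, 48, 70, 123], [47, 21, -62, 116, 53, 61, 100], [47, 16, -62, 115, 48, 62, 104], [34, 32, -62, 100, 58, 76, 97], [24, 45, -62, 81, 66, 86, 98]]
90 [[11, 52, -62, 88, 48, 70, 93], [27, 13, -36, 117, 44, 54, 78], [26, 10, -36, 115, 40, 57, 81], [20, 24, -39, 100, 46, 66, 75], [14, 37, -41, 82, 52, 76, 74]]
120 [[11, 52, -62, 88, 48, 70, 63], [26, 13, -35, 117, 43, 53, 48], [26, 10, -35, 115, 39, 57, 51], [23, 25, -43, 100, 48, 67, 43], [15, 38, -43, 82, 54, 77, 43]]
150 [[8, 49, -56, 88, 43, 67, 36], [29, 14, -38, 117, 44, 54, 17], [28, 11, -38, 115, 40, 57, 20], [25, 26, -46, 100, 
[... 356 characters left out ...]
, 82, 54, 77, -47]]
240 [[7, 47, -53, 88, 40, 65, -52], [34, 15, -44, 117, 46, 56, -75], [37, 12, -48, 115, 43, 59, -72], [25, 26, -46, 100, 50, 69, -78], [14, 37, -41, 82, 53, 76, -76]]
270 [[8, 49, -56, 88, 42, 66, -84], [39, 16, -50, 116, 48, 57, -106], [41, 14, -54, 115, 45, 60, -103], [28, 28, -51, 100, 52, 70, -109], [14, 37, -42, 82, 53, 76, -106]]
300 [[4, 45, -47, 88, 35, 63, -109], [39, 16, -50, 116, 48, 57, -136], [44, 15, -57, 115, 46, 61, -134], [23, 25, -43, 100, 48, 67, -137], [8, 35, -31, 82, 47, 72, -133]]
330 [[-2, 41, -37, 88, 28, 60, -134], [37, 16, -47, 117, 47, 56, -165], [42, 14, -54, 115, 45, 60, -164], [21, 24, -39, 100, 47, 66, -166], [6, 34, -28, 82, 45, 71, -162]]
```

View pics/ov.png

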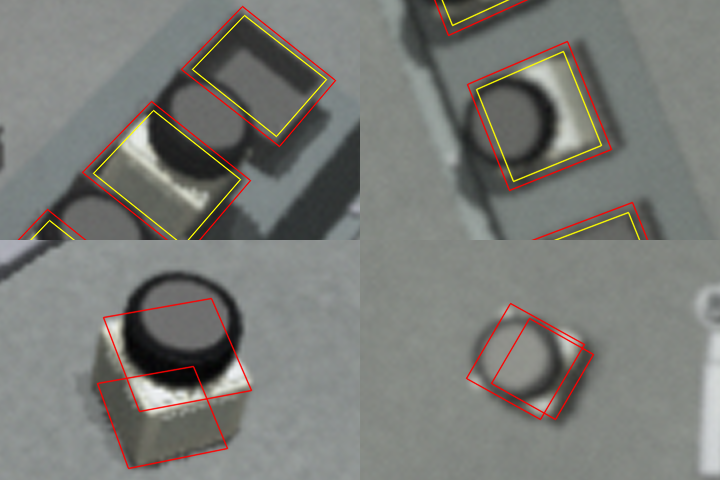

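The overlay shows that the bench tub's yaw of about −27.5° fits: in the top view the drawn corners lie on the white corners at (590,350) and (545,415). The free-bay outline in the scene view, around (260,75), needs a closer check.

```bash
python3 - <<'E'
from geo import *
sq=lambda h:np.array([[1,1],[-1,1],[-1,-1],[1,-1]])*h
rows=[]
for n,(x,y) in(("scene",(245,110)),("top",(283,210))):
    im=cv2.imread(f"pics/{n}0.png"); W,H=56,40;f=7
    g=cv2.resize(im,None,fx=f,fy=f,interpolation=cv2.INTER_CUBIC); o=g.copy()
    F=bay("C",0)
    for h,z,col in((.038,.024,(0,0,255)),(.033,.024,(0,255,255)),(.033,0,(0,255,0))):
        P=np.array([F+xb*u+yr*v+zb*z for u,v in sq(h)]); cv2.polylines(o,[((proj(n,P)+.5)*f-.5).round().astype(int)],True,col,1,cv2.LINE_AA)
    rows.append(np.hstack([k[y*f:(y+H)*f,x*f:(x+W)*f] for k in(g,o)]))
cv2.imwrite("pics/bay.png",np.vstack(rows))
E
```

```text
(no output)
```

View pics/bay.png

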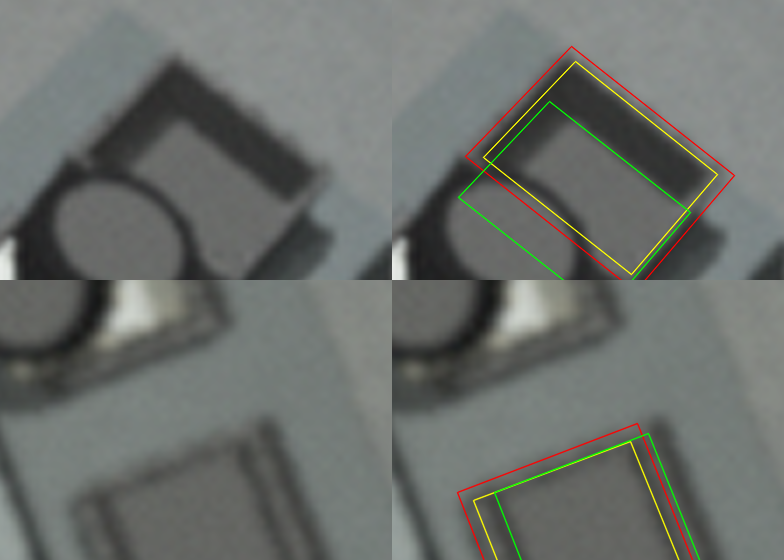

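The free-bay fit is within about 1 px in the top view and 1–2 px in the scene view, which is enough. Now to fetch tub_3, gripping it by the square body.

```bash
cat > act.py <<'E'
from geo import *
from station import robot, fingers, vision, workorder, recognise
w=np.radians(-27.5); X3=np.array([np.cos(w),np.sin(w),0]); UP=np.array([0,0,1.])
def st(m=""): print(m,"t",round(robot.current_time_s(),2),"p",np.round(robot.current_tool_pos(),4).tolist(),"F",np.round(robot.current_contact_force(),1).tolist(),"M",np.round(robot.current_torque(),2).tolist(),"gap",round(robot.current_finger_gap(),3),"q7",round(robot.current_joint_positions()[6],1),flush=True)
def mv(p,o): robot.move_to(np.asarray(p).tolist(),np.asarray(o).tolist())
def ln(p,o=None,v=.15,f=None): return robot.line_to(np.asarray(p).tolist(),None if o is None else np.asarray(o).tolist(),v,f)
E
python3 - <<'E'
from act import *
st("start")
o=tool(UP,X3,90)
mv([.45,-.05,.40],o); st()
mv(T3+[0,0,.17],o); st()
print(ln(T3+[0,0,.047],None,.12,12)); st("down")
fingers.gripper_to(0.0,60); st("grip")
ln(T3+[0,0,.20],None,.15); robot.pause(.2); st("lift")
im=vision.grab_frame("scene");cv2.imwrite("pics/lift.png",cv2.resize(im[100:360,200:460,::-1],None,fx=2,fy=2))
E
```

```text
start t 0.8 p [0.2232, -0.5027, 0.2483] F [1.0, -1.1, -0.7] M [0.05, -0.03, -0.01] gap 1.004 q7 -1.6
 t 3.02 p [0.45, -0.0509, 0.3998] F [-0.4, -0.2, 0.0] M [0.04, 0.02, -0.05] gap 0.999 q7 148.1
 t 4.5 p [0.5646, 0.2509, 0.1708] F [-0.0, -0.3, 0.1] M [0.03, -0.08, 0.04] gap 1.001 q7 103.1
False
down t 5.67 p [0.5638, 0.2532, 0.048] F [0.1, -0.5, 0.8] M [0.05, 0.09, 0.03] gap 1.0 q7 98.7
grip t 6.03 p [0.5638, 0.2536, 0.0487] F [-1.2, 0.0, 6.5] M [0.04, 0.29, 0.06] gap 0.701 q7 98.7
lift t 7.4 p [0.5629, 0.2522, 0.199] F [0.9, -0.3, -2.8] M [0.04, -0.03, 0.07] gap 0.704 q7 104.1
```

View pics/lift.png

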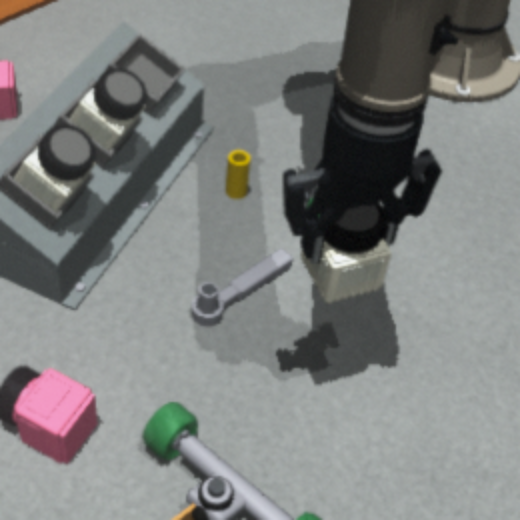

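tub_3 hangs straight in the jaws at about (350,260) and nothing else was disturbed. Next I'll take it to the free bay.

```bash
cat >> act.py <<'E'
def H(n): # height of tcp above floor along bay axis, and lateral x,y offsets (mm)
    e=np.array(robot.current_tool_pos())-bay(n,0); return np.round(np.array([e@xb,e@yr,e@zb])*1000,1)
E
python3 - <<'E'
from act import *
o=tool(zb,xb,90)
ln(T3+[0,0,.30],None,.3)
mv(bay("C",.16),o); st("above"); 
ln(bay("C",.048+.030),o,.12,15); st("rim"); print(H("C"))
print(ln(bay("C",.044),o,.03,10)); st("seat"); print(H("C"))
im=vision.grab_frame("scene");cv2.imwrite("pics/seat.png",cv2.resize(im[90:250,180:380,::-1],None,fx=3,fy=3))
E
```

```text
above t 9.28 p [0.455, -0.0831, 0.2475] F [0.1, -1.0, -2.9] M [0.77, 0.29, 0.04] gap 0.705 q7 85.0
rim t 10.11 p [0.4687, -0.1183, 0.1746] F [-0.1, 0.2, -3.0] M [0.74, 0.33, 0.02] gap 0.702 q7 77.5
[-0.1  0.9 78.6]
True
seat t 10.7 p [0.4699, -0.1243, 0.1631] F [-2.4, 1.8, 5.3] M [0.36, 0.33, -0.11] gap 0.705 q7 76.2
[-0.  -0.2 65.6]
```

View pics/seat.png

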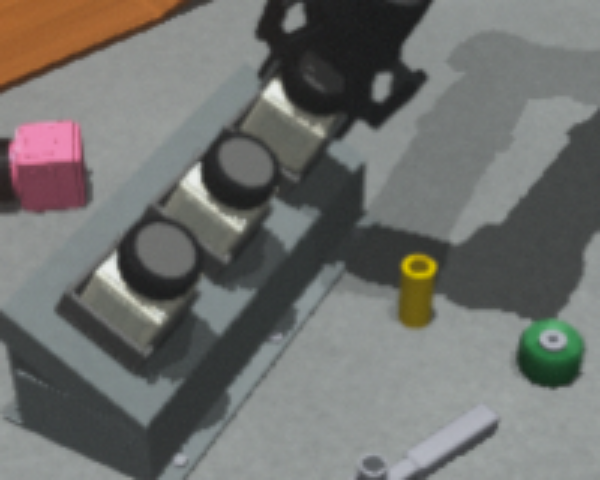

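The tub stopped about 6 mm inside the rim, with the foot in and the body edge caught on a wall. I'll lift slightly and search for the lateral offset by feel.

```bash
python3 - <<'E'
from act import *
B=np.c_[xb,yr,zb]
for dx,dy in((-2.5,0),(-2.5,2.5),(0,2.5),(2.5,0),(0,-2.5)):
    off=(dx*xb+dy*yr)/1000
    ln(bay("C",.069)+off,None,.05); robot.pause(.1)
    F0=B.T@robot.current_contact_force();M0=B.T@robot.current_torque()
    hit=ln(bay("C",.046)+off,None,.035,10)
    print(dx,dy,hit,H("C"),"dF",(B.T@robot.current_contact_force()-F0).round(1),"dM",(B.T@robot.current_torque()-M0).round(2),round(robot.current_time_s(),2),flush=True)
    if H("C")[2]<56: break
E
```

```text
-2.5 0 True [-1.6  0.3 66.3] dF [-0.5 -1.2  6.2] dM [-0.2   0.42  0.08] 11.39
-2.5 2.5 True [-1.8  2.5 66.4] dF [-4.2 -0.2  6.1] dM [ 0.19  0.85 -0.03] 12.03
0 2.5 True [-0.8  2.4 66.4] dF [ 2.4 -0.9  6.6] dM [-0.21 -0.37  0.01] 12.67
2.5 0 True [ 1.8 -0.8 47.6] dF [ 2.6 -0.7  7. ] dM [-0.03 -0.51 -0.05] 13.62
```

It is seated: TCP height 47.6 mm with the tub underside 48 mm ahead of it. Next I'll release it, move up to the lid, grip it and turn clockwise until the torque rises.

```bash
cat >> act.py <<'E'
def screw(thr=.5,total=100,step=8,back=None):
    q0=robot.current_joint_positions(); z=-zb; m0=np.array(robot.current_torque())@z; log=[]
    for k in range(1,int(total/step)+1):
        q=list(q0); q[6]=q0[6]-step*k; robot.move_j(q)
        m=np.array(robot.current_torque())@z-m0; log.append(round(float(m),2))
        if abs(m)>thr: break
    print("screw",k*step,"deg",log); st()
E
python3 - <<'E'
from act import *
fingers.gripper_to(1.0,60); st("open"); print(H("C"))
off=.002*xb; o=tool(zb,xb,90)
ln(bay("C",.079)+off,o,.08); robot.pause(.1); st(); print(H("C"))
fingers.gripper_to(0.0,50); robot.pause(.1); st("lidgrip")
screw()
E
```

```text
open t 14.01 p [0.4715, -0.133, 0.1463] F [-0.7, -0.4, -0.5] M [0.44, 0.2, 0.05] gap 1.002 q7 74.6
[ 0.1 -2.  46.7]
 t 14.66 p [0.4681, -0.1205, 0.1756] F [-0.1, -0.5, -0.2] M [0.47, 0.2, 0.01] gap 0.997 q7 77.9
[ 2.  -0.5 78.6]
lidgrip t 15.14 p [0.4682, -0.1198, 0.1757] F [-2.5, 2.3, 0.6] M [0.68, 0.47, -0.17] gap 0.657 q7 77.9
screw 56 deg [-0.05, -0.07, -0.04, -0.03, -0.02, -0.05, -1.63]
 t 16.95 p [0.4681, -0.1209, 0.1762] F [-1.8, -3.0, 3.6] M [-0.88, 1.09, 1.07] gap 0.663 q7 22.4
```

tub_3's lid was loose and is now at its stop after about 50°. On to the other two.

```bash
python3 - <<'E'
from act import *
fingers.gripper_to(1.0); p=np.array(robot.current_tool_pos()); ln(p+.05*zb,None,.15)
o=tool(zb,xb,90)
for n in "BA":
    mv(bay(n,.13),o); ln(bay(n,.079),o,.12,15); robot.pause(.1); print(n,H(n)); st()
    fingers.gripper_to(0.0,50); robot.pause(.1); st("lidgrip")
    screw(step=6)
    fingers.gripper_to(1.0); p=np.array(robot.current_tool_pos()); ln(p+.06*zb,None,.15)
mv([.5,.15,.4],tool(UP,X3,90)); st("away")
for c in("scene","top"): cv2.imwrite(f"pics/{c}1.png",vision.grab_frame(c)[:,:,::-1])
a=cv2.imread("pics/scene1.png");b=cv2.imread("pics/top1.png")
cv2.imwrite("pics/end.png",np.hstack([cv2.resize(k,None,fx=4,fy=4,interpolation=cv2.INTER_CUBIC) for k in(a[110:230,195:295],b[140:260,245:345])]))
E
```

```text
B [-0.1  0.7 80. ]
 t 19.28 p [0.5719, -0.0755, 0.1759] F [0.1, 0.1, -0.3] M [0.4, 0.2, 0.02] gap 1.002 q7 68.8
lidgrip t 19.77 p [0.5717, -0.075, 0.1757] F [-2.7, 3.8, 4.3] M [0.61, 0.41, -0.15] gap 0.658 q7 68.8
screw 12 deg [-0.04, -0.78]
 t 20.27 p [0.574, -0.0768, 0.1773] F [4.1, -3.5, 2.9] M [-0.85, -0.56, 0.91] gap 0.66 q7 57.0
A [-0.1  0.6 80.3]
 t 22.43 p [0.6755, -0.0332, 0.1763] F [-1.0, -0.1, -0.2] M [0.49, 0.13, 0.07] gap 1.0 q7 69.9
lidgrip t 22.91 p [0.6753, -0.0326, 0.176] F [-1.6, 3.9, 4.1] M [0.5, 0.41, -0.12] gap 0.66 q7 69.9
screw 72 deg [0.07, 0.04, 0.07, 0.09, 0.03, 0.02, 0.06, 0.09, 0.09, 0.04, -0.17, -0.77]
 t 25.91 p [0.6761, -0.0367, 0.1784] F [-1.1, -5.1, 9.6] M [-1.78, 0.64, 0.2] gap 0.658 q7 -1.7
away t 28.67 p [0.5002, 0.1493, 0.3993] F [-0.2, -0.2, -0.1] M [0.0, 0.01, 0.01] gap 0.996 q7 118.1
```

View pics/end.png

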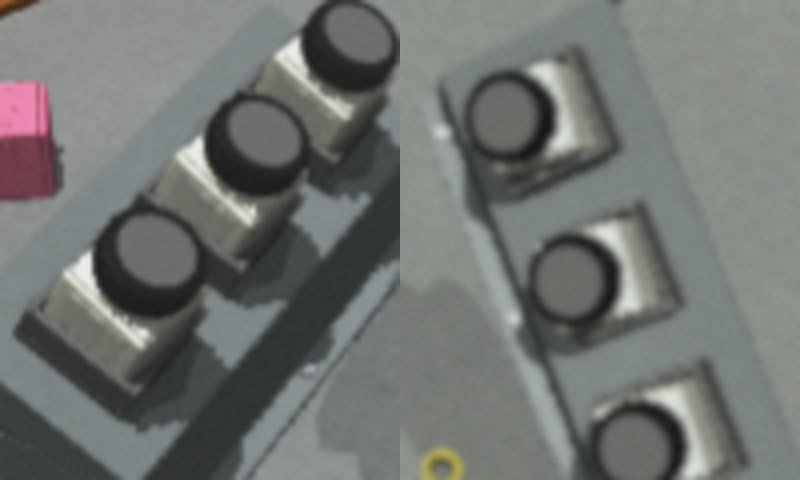

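All three tubs stand in their bays: in the left half the lids are at (150,255), (257,143) and (350,45). Two of the stops came with side moments, so I'll re-feel every lid with a fresh grip and a higher threshold.

```bash
python3 - <<'E'
from act import *
for n,psi,dx in(("A",80,0),("B",80,0),("C",80,.002)):
    o=tool(zb,xb,psi)
    mv(bay(n,.13)+dx*xb,o); ln(bay(n,.079)+dx*xb,o,.12,15); robot.pause(.1); print(n,H(n))
    fingers.gripper_to(0.0,50); robot.pause(.1)
    screw(thr=1.0,step=5,total=60)
    fingers.gripper_to(1.0); p=np.array(robot.current_tool_pos()); ln(p+.06*zb,None,.15)
st()
E
```

```text
A [-0.1  0.9 80.5]
screw 15 deg [-0.92, -0.68, -1.42]
 t 31.8 p [0.6796, -0.0325, 0.1775] F [9.7, -0.1, 0.3] M [-0.04, -1.05, 2.16] gap 0.659 q7 69.7
B [-0.3  1.1 80. ]
screw 5 deg [-1.02]
 t 34.69 p [0.5727, -0.0759, 0.1766] F [2.0, -1.6, 2.9] M [-0.06, 0.27, 0.97] gap 0.662 q7 78.0
C [ 1.9  1.3 79.9]
screw 5 deg [-1.52]
 t 37.58 p [0.4684, -0.1196, 0.1768] F [-2.4, 1.0, 3.4] M [-0.3, 1.05, 1.08] gap 0.66 q7 83.6
 t 38.54 p [0.4582, -0.0945, 0.2298] F [0.3, -0.8, -0.3] M [0.46, 0.23, 0.01] gap 0.999 q7 88.7
```

```bash
python3 - <<'E'
from act import *
mv([.45,.15,.42],tool(UP,X3,90)); robot.pause(.5); st("away")
a=vision.grab_frame("scene")[:,:,::-1].copy();b=vision.grab_frame("top")[:,:,::-1].copy()
for n in "ABC":
    s,es=disc(a,proj("scene",LID[n])[0]);t,et=disc(b,proj("top",LID[n])[0]);X,e=tri(s,t);v=X-LID[n]
    print(n,(np.array([v@xb,v@yr,v@zb])*1000).round(1),round(e,2),es.round(1))
cv2.imwrite("pics/fin.png",np.hstack([cv2.resize(a[100:300,180:400],None,fx=1.8,fy=1.8,interpolation=cv2.INTER_CUBIC),cv2.resize(b[90:290,130:350],None,fx=1.8,fy=1.8,interpolation=cv2.INTER_CUBIC)]))
E
```

```text
away t 40.23 p [0.45, 0.1499, 0.42] F [0.4, -0.2, -0.9] M [-0.01, -0.02, -0.07] gap 0.999 q7 123.5
A [2.  0.5 0.2] 0.03 [15.3 19.6]
B [ 2.4  0.1 -0.3] 0.02 [13.1 18. ]
C [ 1.5  0.5 -0.2] 0.06 [11.2 16.7]
```

View pics/fin.png

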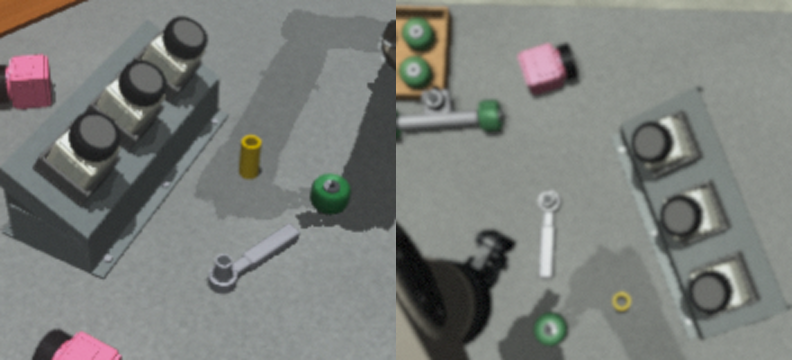

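The three lids line up with the same height and tilt: all are within 0.5 mm of the modelled seat along the bay axis. The spacer (250,157), wheel (330,192) and wrench (250,257) have not moved. Handing in.

```bash
python3 -c "
from station import workorder; print(workorder.close_job())"
```

```text
the job is handed in; nothing more can be done
None
```

I handed the job in at about 40 s with tub_3 set down in the free bay, all three lids felt tight when I re-gripped and turned them, and the wheel, spacer and wrench unmoved; the truck was never approached, and no verdict came back.

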